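# Raking-light record photograph of the panel

## Robot

A 7-joint arm with a two-finger parallel gripper is mounted at the origin on the work surface. World frame = base frame: x ahead of the robot, y to its left, z up, the work surface at z = 0. Lengths are in m, angles in rad, forces in N, time in s.
With the tool pointing down it reaches from about 0.425 to 0.875 m from the base axis. Payload 4.7 kg.
Tool frame: the origin (TCP) lies midway between the tips of the shut fingers; the grasp point (between the pads) lies 19 mm behind it; z points along the fingers, y is the direction in which the jaws open and shut (so a half turn about z gives the same grasp; the last joint's range is limited). The gripper opens to 87 mm and grips with 3 to 60 N. Pads are 19 mm wide; open, the fingers measure 117 mm over their backs; the gripper's body (75 mm by 190 mm) begins 51 mm behind the grasp point.
Start: joints at [-1.196, 0.321, -0.07, 1.45, 0.023, 1.371, -0.057], TCP at [0.229, 0.608, 0.223] pointing down, gripper open.
Joint ranges: [-2.86, 2.86], [-0.3, 2.09], [-1.38, 1.24], [0.06, 2.45], [-1.56, 4.7], [0.09, 2.05], [-2.69, 2.69]. Speed limits (rad/s): [2.57, 2.57, 3.14, 3.14, 3.14, 3.14, 3.14].

## Interface

Orientations are given as a rotation vector (axis times angle).
In Python, from bench import get_state, eyes, job gives the robot as it stands. The module is installed in compiled form; this text tells all that it offers.
- The arm moves only by the shell command python3 -m jog 'ROWS' [FORCE]. ROWS is JSON, a list that holds one entry, the list of rows, each a list of 5 numbers: the opening, from 0 (shut) to 1 (fully open), then the shift along the tool's x, y, z in units of 40 mm (1.0 is 40 mm), then the turn about the tool's z in units of 5 degrees (1.0 is 5 degrees). In form: [[[jaw, dx, dy, dz, turn], ...]]. A call has 1 to 10 rows; each row shifts and turns the commanded pose from where the row before left it, along the tool's axes as they then stand; what a row does not reach is not made up. A row lasts 1/8 s, in which the tool goes at most 62.5 mm and 10.7 degrees, less where a joint would pass 70% of its speed; a pose out of reach is approached as far as the arm can. A call is refused whole if a number of a shift passes 1 or a number of a turn 1, either way. A call with a gripper value outside its range is refused whole. The fingers move at their own pace and stop on an object; FORCE is the grip in N (left out, the last holds). Time passes only in rows, so rows that do not move let the fingers close. It gives the time, the measured TCP pose, the force and the opening at its end, in the units of the state.
- get_state(): the state, without advancing time (a new reading comes with each control period).
- eyes.get_image(name): name is "scene" or "top"; returns (picture, depth): 420x560x3 uint8, red, green, blue; 420x560 float32, m along the optical axis (not along the pixel's ray), 0 where there is no reading.
- eyes.camera_params(name): a dict with "camera_matrix" (3x3 intrinsics, pixels), "k1" (the pictures are not rectified: a ray, as slopes to the right and down, at radius r is drawn at 1 + k1 r^2 times it, then the intrinsics apply), "pose" (4x4, takes a point from camera to world coordinates). Camera axes: x right, y down, z forward; pixel columns grow to the right and rows downward; lengths in m; the calibration is good to about 2 mm. A picture is of the moment at which its call begins. camera_params takes no time and is no camera call.
- job.close_job(): hands the job in, once; it reports no verdict.
The state is a dict: "time": time; "joint_positions": joint angles; "qd": joint speeds; "joint_torque": joint torques, N m; "position": TCP position; "tool_rot": TCP orientation; "ft_force": force on the tool from outside, world axes, zero at the start; "torque": the same for the moment, N m; "grip_width": opening from 0.0 (shut) to 1.0 (fully open).
Only numpy, scipy, OpenCV 4.12 (cv2) and the standard library are available. Lean on these libraries where they do the work, as an engineer would, in place of code of your own. Each camera call takes 0.05 s, during which the arm holds its last target. There are 200 camera calls.

## Task

Take a raking-light photograph of the painted panel, using only the closed fingertips: press the white-dot end of the blue paddle fully down to switch the lamp on, then press the green shutter button fully home and hold it a moment, let it spring back, and press the paddle's black-bar end fully down to switch the lamp off. The shutter may only be pressed while the lamp is on. Do not press the red or yellow button, do not lift, tip or shove the button boxes, and leave everything else on the bench where it is.

Things in the scene. Friction and masses are not known exactly. Their poses are not given: they have to be found in the camera images.
- lamp_switch: Lamp switch: a black base 128 (its x) x 70 (its y) x 34 mm high, screwed to the table, with a long blue see-saw paddle on top. Origin: centre of its underside on the table. Its x axis runs along the paddle towards the paddle's white-dot end. It can stand at any yaw.
- paddle (a joint): Tilt of the blue paddle (100 x 44 x 10 mm, pivot at its middle, 48 mm above the table), rad. +0.16: white-dot end fully down = lamp on. -0.16: black-bar end fully down = lamp off. It starts at or near off, and stays where it is left (friction only): about 3.5 N pressed 36 mm from the pivot moves it. Each end travels about 12 mm there.
- paddle_white (a point): Point on the paddle's top face, 36 mm from the pivot, at the end with the white dot (26 mm across): press here for lamp on. About 59 mm above the table when off, 47 mm when on. Moves with the paddle.
- paddle_black (a point): Point on the paddle's top face, 36 mm from the pivot, at the end with the black bar: press here for lamp off. About 47 mm above the table when off, 59 mm when on. Moves with the paddle.
- green_box: Loose grey push-button box (camera shutter release), 72 x 72 x 38 mm, about 0.5 kg on a rubber foot, with a round green button in the middle of its top in a dark collar 44 mm across reaching 42 mm. Origin: centre of its underside. z up.
- green_button (a joint): How far the green button is pressed, m: 0 released, 0.006 fully home (about 4 N; about 1.2 N to start it). It springs back.
- green_button_top (a point): Centre of the top face of the green button (32 mm across), 52 mm above the table when released.
- red_box: Loose grey push-button box (easel motor), 72 x 72 x 38 mm, about 0.5 kg on a rubber foot, with a round red button in the middle of its top in a dark collar 44 mm across reaching 42 mm. Origin: centre of its underside. z up.
- red_button (a joint): How far the red button is pressed, m: 0 released, 0.006 fully home (about 4 N; about 1.2 N to start it). It springs back.
- red_button_top (a point): Centre of the top face of the red button (32 mm across), 52 mm above the table when released.
- yellow_box: Loose grey push-button box (lamp-stand motor), 72 x 72 x 38 mm, about 0.5 kg on a rubber foot, with a round yellow button in the middle of its top in a dark collar 44 mm across reaching 42 mm. Origin: centre of its underside. z up.
- yellow_button (a joint): How far the yellow button is pressed, m: 0 released, 0.006 fully home (about 4 N; about 1.2 N to start it). It springs back.
- yellow_button_top (a point): Centre of the top face of the yellow button (32 mm across), 52 mm above the table when released.
- jar: Bystander: clear glass jar with green cap, 62 mm across, 85 mm high. Origin: centre of its underside.
- solvent: Bystander: amber bottle with black cap, 54 mm across, 100 mm high. Origin: centre of its underside.
- bowl: Bystander: small white bowl, 68 mm across, 32 mm high. Origin: centre of its underside.
- magnifier: Bystander: magnifying glass lying flat, lens 92 mm across, handle reaching 133 mm from the lens centre along -x, 16 mm high. Origin under the lens centre.
- weight: Bystander: steel weight 90 (x) x 45 (y) x 30 mm. Origin: centre of its underside.
- brushes: Bystander: terracotta pot of brushes, 76 mm across, 90 mm high, brushes to 225 mm. Origin: centre of its underside.

How it is judged:
On the way, in this order (a step that is already met when the one before it is completed fails the run):
1. lamp on: the paddle's white-dot end is fully down (value of joint paddle above 0.12 rad), for 0.2 s.
2. shutter: the green button is fully home while the lamp is on (value of joint green_button above 0.0045 m and value of joint paddle above 0.12 rad), for 0.1 s.
3. lamp off again: the paddle's black-bar end is fully down, the green button released (value of joint paddle below -0.12 rad and value of joint green_button below 0.0015 m), for 0.2 s.
At the end, for the whole second after the job is handed in: The paddle is at off (below -0.12 rad), all buttons are released (within 1.5 mm), and the button boxes and bystanders stand at rest and upright within 25 mm of where they started (all of step 3 and value of joint each of red_button, yellow_button below 0.0015 m and distance of each of green_box, red_box, yellow_box, jar, solvent, bowl, magnifier, weight, brushes from where it was at the start of the episode below 0.025 m and angle between each of green_box, red_box, yellow_box, jar, solvent, bowl, magnifier, weight, brushes's own z axis and vertical below 0.1 rad and linear speed of each of green_box, red_box, yellow_box, jar, solvent, bowl, magnifier, weight, brushes below 0.02 m/s); the robot touches nothing.
It fails at once if the shutter button is pressed while the lamp is not switched on (value of joint green_button above 0.003 m and value of joint paddle below 0.08 rad).
It fails at once if the red or the yellow button is pressed (value of joint any of red_button, yellow_button above 0.002 m).
It fails at once if a push-button box is lifted or tipped (height (world z) of any of green_box, red_box, yellow_box above 0.008 m or angle between any of green_box, red_box, yellow_box's own z axis and vertical above 0.15 rad).
It fails at once if a push-button box is shoved more than 25 mm (distance of any of green_box, red_box, yellow_box from where it was at the start of the episode above 0.025 m).
It fails at once if a bystander is moved more than 25 mm (distance of any of jar, solvent, bowl, magnifier, weight, brushes from where it was at the start of the episode above 0.025 m).
It also fails if it takes over 48 s, if anything falls off the work surface, if the arm or the gripper's body presses on something with over 40 N, if the wrist force passes 120 N, or if a joint passes its speed limit or range.

## Working session

There is one attempt and no reset: what is moved stays moved. The work goes in short steps, Python scripts to look and compute and a shell command to move; the robot and the scene stay as the last step left them, time stands still between calls to the robot, and variables do not carry over. Pictures are saved under pics/ and viewed, about 8 in all and at most 12, crops included, and the job is handed in when it is done.

```bash
mkdir -p pics
cat > h.py <<'E'
import numpy as np, cv2
from bench import get_state, eyes, job
def grab(n):
    im,d=eyes.get_image(n); p=eyes.camera_params(n); return im,d,p
def ray(p,u,v):
    K=np.array(p["camera_matrix"]);x=(u-K[0,2])/K[0,0];y=(v-K[1,2])/K[1,1]
    r0=np.hypot(x,y);r=r0
    for _ in range(20): r=r0/(1+p["k1"]*r*r)
    s=r/r0 if r0>0 else 1
    T=np.array(p["pose"]);return T[:3,3],T[:3,:3]@np.array([x*s,y*s,1.])
def onz(p,u,v,z):
    o,d=ray(p,u,v);return o+d*(z-o[2])/d[2]
def atd(p,u,v,D):
    o,d=ray(p,u,v);return o+d*D
E
python3 - <<'E'
from h import *
for n in("top","scene"):
    im,d,p=grab(n);cv2.imwrite(f"pics/{n}0.png",im[:,:,::-1]);np.savez(f"{n}0.npz",im=im,d=d)
    print(n,np.round(p["pose"],3).tolist(),p["k1"],p["camera_matrix"])
s=get_state();print(s)
E
```

```text
top [[-0.017, -0.985, 0.169, 0.387], [-1.0, 0.017, -0.0, 0.009], [-0.003, -0.169, -0.986, 1.013], [0.0, 0.0, 0.0, 1.0]] -0.059868815624140606 [[402.85943985   0.         280.88241347]
 [  0.         402.85943985 210.82339505]
 [  0.           0.           1.        ]]
scene [[0.355, 0.607, -0.711, 1.185], [0.935, -0.225, 0.274, -0.222], [0.007, -0.762, -0.648, 0.615], [0.0, 0.0, 0.0, 1.0]] 0.026713289651332395 [[385.70025194   0.         283.16699906]
 [  0.         385.70025194 210.17218859]
 [  0.           0.           1.        ]]
{'time': 0.1, 'joint_positions': array([-1.19589734,  0.32173999, -0.07012826,  1.45153722,  0.02260754,
        1.37080555, -0.05688473]), 'qd': array([ 1.02254948e-03, -2.84321596e-03,  1.42172629e-03, -4.67987141e-03,
        2.12074552e-06,  2.00734832e-03,  3.97631636e-04]), 'joint_torque': array([ 9.67868345e-05, -4.92569554e+01, -4.05813698e-01, -3.13399601e+01,
       -6.42609852e-02,  3.95204220e-02,  7.54965208e-05]), 'position': array([0.22931327, 0.60768172, 0.22158492]), 'tool_rot': array([-5.63500801e-01, -3.09041793e+00,  2.65149797e-03]), 'ft_force': array([-0.02884007,  0.36754176, -0.84398472]), 'torque': array([ 0.021681  , -0.05401543, -0.01717766]), 'grip_width': 0.9982040515107727}
```

View pics/top0.png

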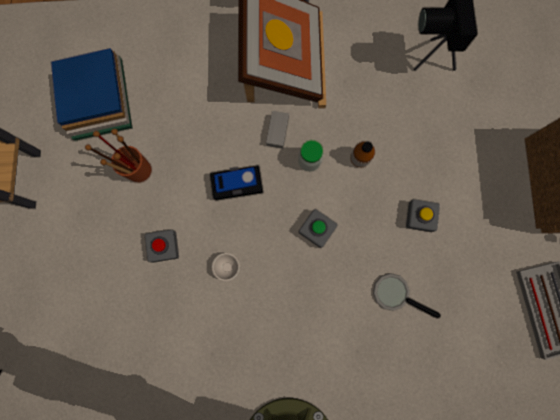

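View pics/scene0.png

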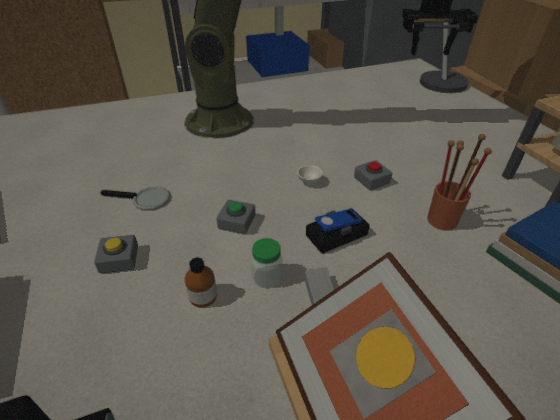

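The top view shows the switch at (237,181), with the white dot at (248,177) and the black bar near (221,182). The green button is at (319,227). The jar (311,152) and bowl (225,266) are the nearest bystanders. Next I measure these in both views.

Run:
```python
from h import *
def blob(m,box):
    x0,y0,x1,y1=box;k=np.zeros(m.shape,np.uint8);k[y0:y1,x0:x1]=m[y0:y1,x0:x1]
    n,_,st,c=cv2.connectedComponentsWithStats(k);i=1+np.argmax(st[1:,4]);return c[i],st[i]
R={}
for n,bw,bg in(("top",(205,160,268,202),(295,205,342,250)),("scene",(300,205,372,252),(215,195,258,235))):
    im=np.load(n+"0.npz")["im"];d=np.load(n+"0.npz")["d"];p=eyes.camera_params(n)
    h=cv2.cvtColor(im,cv2.COLOR_RGB2HSV);H,S,V=h[...,0],h[...,1],h[...,2]
    for nm,m,b,z in(("white",(V>130)&(S<120),bw,.059),("green",(H>50)&(H<85)&(S>130)&(V>60),bg,.052),("blue",(H>100)&(H<130)&(S>130)&(V>60),bw,.053)):
        c,st=blob(m,b);dd=d[int(round(c[1])),int(round(c[0]))]
        print(n,nm,c.round(1),st,"onz",onz(p,*c,z).round(4),"depth",atd(p,*c,dd).round(4))
        R[n,nm]=ray(p,*c)
        if nm=="blue":
            k=np.zeros(m.shape,np.uint8);x0,y0,x1,y1=b;k[y0:y1,x0:x1]=m[y0:y1,x0:x1]
            r=cv2.minAreaRect(cv2.findNonZero(k));P=[onz(p,*q,.053)for q in cv2.boxPoints(r)];
            print(" rect",np.round(P,3).tolist(), "ctr",onz(p,*r[0],.053).round(4))
for nm in("white","green"):
    (a,u),(b,v)=R["top",nm],R["scene",nm];A=np.stack([u,-v],1);t=np.linalg.lstsq(A,b-a,rcond=None)[0]
    print(nm,"tri",((a+u*t[0]+b+v*t[1])/2).round(4),"gap",np.linalg.norm(a+u*t[0]-b-v*t[1]).round(4))
t=np.load("top0.npz")["im"];cv2.imwrite("pics/c.png",cv2.resize(t[140:260,200:350,::-1],None,fx=5,fy=5))
s=get_state()
from scipy.spatial.transform import Rotation as Ro
print(Ro.from_rotvec(s["tool_rot"]).as_matrix().round(4).tolist())
```

```text
top white [213.4 165.2] [205 160  23  13 168] onz [0.6675 0.1721 0.059 ] depth [0.6843 0.1819 0.002 ]
top green [318.5 226.8] [313 221  12  13 130] onz [ 0.5115 -0.0816  0.052 ] depth [ 0.5115 -0.0816  0.052 ]
top blue [233.9 179.7] [215 167  41  25 552] onz [0.6314 0.1223 0.053 ] depth [0.631  0.1221 0.0544]
 rect [[0.645, 0.174, 0.053], [0.664, 0.074, 0.053], [0.619, 0.066, 0.053], [0.601, 0.165, 0.053]] ctr [0.6323 0.1199 0.053 ]Traceback (most recent call last):
  File "<stdin>", line 10, in <module>
  File "<stdin>", line 4, in blob
    return _wrapfunc(a, 'argmax', axis=axis, out=out, **kwds)
    return bound(*args, **kwds)
ValueError: attempt to get argmax of an empty sequence
```

The blue rectangle measures 101 x 45 mm (100 x 44 expected). The green depth gives 52.0 mm, as expected. The white mask picked up the table instead of the dot, so I tighten it and cross-check in the scene view.

Run:
```python
from h import *
from scipy.spatial.transform import Rotation as Ro
R={}
for n,bw,bg in(("top",(241,170,255,184),(295,205,342,250)),("scene",(318,213,336,228),(215,195,258,235))):
    f=np.load(n+"0.npz");im,d=f["im"],f["d"];p=eyes.camera_params(n)
    h=cv2.cvtColor(im,cv2.COLOR_RGB2HSV).astype(int);H,S,V=h[...,0],h[...,1],h[...,2]
    for nm,m,b in(("white",(im[...,0]>110),bw),("green",(H>50)&(H<85)&(S>130)&(V>60),bg)):
        k=np.zeros(m.shape,bool);k[b[1]:b[3],b[0]:b[2]]=m[b[1]:b[3],b[0]:b[2]]
        y,x=np.nonzero(k);c=(x.mean(),y.mean());D=np.median(d[k])
        print(n,nm,np.round(c,1),len(x),"z.059",onz(p,*c,.059).round(4),"z.052",onz(p,*c,.052).round(4),"depth",atd(p,*c,D).round(4));R[n,nm]=ray(p,*c)
for nm in("white","green"):
    (a,u),(b,v)=R["top",nm],R["scene",nm];t=np.linalg.lstsq(np.stack([u,-v],1),b-a,rcond=None)[0]
    print(nm,"tri",((a+u*t[0]+b+v*t[1])/2).round(4),"gap",np.linalg.norm(a+u*t[0]-b-v*t[1]).round(4))
print(Ro.from_rotvec(get_state()["tool_rot"]).as_matrix().round(4).tolist())
t=np.load("top0.npz")["im"];cv2.imwrite("pics/c.png",cv2.resize(t[140:260,200:350,::-1],None,fx=5,fy=5))
```

```text
top white [247.2 176.5] 72 z.059 [0.6373 0.0891 0.059 ] z.052 [0.6392 0.0897 0.052 ] depth [0.6371 0.0891 0.0597]
top green [318.5 226.8] 130 z.059 [ 0.5106 -0.0809  0.059 ] z.052 [ 0.5115 -0.0816  0.052 ] depth [ 0.5114 -0.0815  0.0525]
scene white [325.5 219.1] 61 z.059 [0.6346 0.0892 0.059 ] z.052 [0.6277 0.0932 0.052 ] depth [0.6353 0.0888 0.0597]
scene green [234.8 207.2] 105 z.059 [ 0.5274 -0.0843  0.059 ] z.052 [ 0.5191 -0.0826  0.052 ] depth [ 0.5192 -0.0826  0.0521]
white tri [0.6366 0.0886 0.061 ] gap 0.0009
green tri [ 0.5124 -0.0816  0.0464] gap 0.001
[[-0.9356, 0.3529, -0.0005], [0.3529, 0.9356, -0.0016], [-0.0001, -0.0017, -1.0]]
```

View pics/c.png

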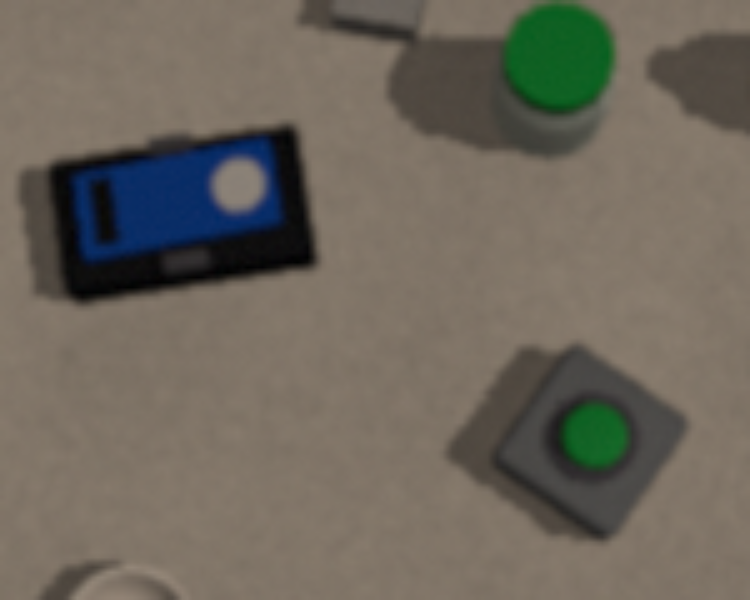

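The white dot comes out near (0.637, 0.088, 0.060) in both views, and green near (0.513, -0.082, 0.052). Black is therefore near (0.624, 0.158). I start moving with the jaws shut, staying high on the way over.

```bash
python3 -m jog '[[[0,-1,-0.6,0,0],[0,-1,-0.6,0,0],[0,-1,-0.6,0,0],[0,-1,-0.6,0,0],[0,-1,-0.6,0,0],[0,-1,-0.6,0,0],[0,-1,-0.6,0,0],[0,-1,-0.6,0,0],[0,-1,-0.6,0,0],[0,-1,-0.6,0,0]]]' 20
python3 -m jog '[[[0,-1,-0.6,0,0],[0,-1,-0.6,0,0],[0,-1,-0.6,0,0],[0,-1,-0.6,0,0],[0,0,0,0,0]]]'
cat > g.py <<'E'
import sys
from h import *
from scipy.spatial.transform import Rotation as Ro
s=get_state();R=Ro.from_rotvec(s["tool_rot"]).as_matrix();t=np.array(list(map(float,sys.argv[1:4])))
print(round(s["time"],2),s["position"].round(4),"F",s["ft_force"].round(2),"grip",round(s["grip_width"],3),"rows",(R.T@(t-s["position"])/.04).round(3),"zaxis",R[:,2].round(3))
E
python3 g.py .637 .087 .059
```

```text
time: 1.35
position: [0.5195, 0.2411, 0.2222]
tool_rot: [-0.563, -3.09, 0.0]
ft_force: [0.8, 0.4, -0.2]
grip_width: 0.019
time: 1.98
position: [0.6362, 0.0905, 0.2218]
tool_rot: [0.575, 3.088, -0.005]
ft_force: [0.2, 0.5, 0.2]
grip_width: 0.006
1.98 [0.6362 0.0905 0.2218] F [0.23 0.53 0.16] grip 0.006 rows [-0.045 -0.061  4.069] zaxis [-0.    -0.003 -1.   ]
```

```bash
python3 -m jog '[[[0,-0.04,-0.06,1,0],[0,0,0,1,0],[0,0,0,1,0],[0,0,0,0.7,0],[0,0,0,0,0]]]'
python3 g.py .637 .087 .059
python3 - <<'E'
from h import *
im,d,p=grab("scene");cv2.imwrite("pics/d.png",cv2.resize(im[150:270,200:400,::-1],None,fx=4,fy=4))
E
```

```text
time: 2.6
position: [0.6327, 0.0942, 0.0717]
tool_rot: [-0.561, -3.085, 0.003]
ft_force: [0.3, 0.5, -0.3]
grip_width: 0.007
2.6 [0.6327 0.0942 0.0717] F [ 0.28  0.53 -0.3 ] grip 0.007 rows [-0.167 -0.13   0.316] zaxis [-0.006 -0.001 -1.   ]
```

View pics/d.png

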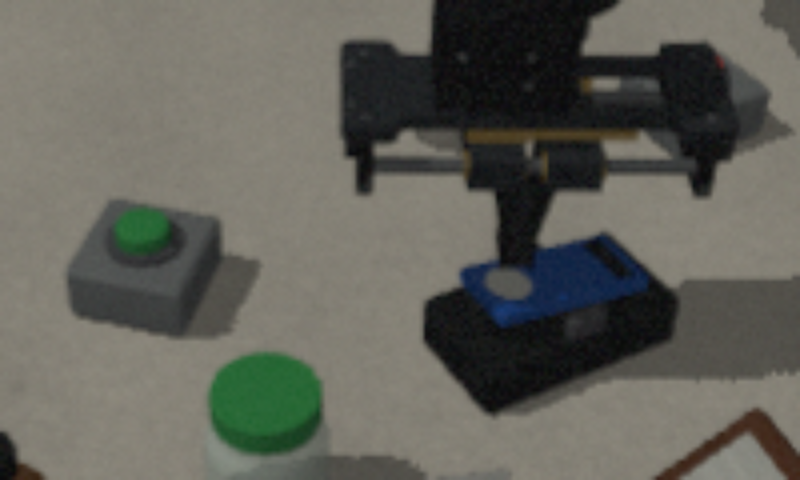

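The fingertip hovers about 13 mm above the paddle at the inner edge of the dot. I correct sideways, then press in small steps.

```bash
python3 -m jog '[[[0,-0.17,-0.15,0,0],[0,0,0,0.15,0],[0,0,0,0.15,0],[0,0,0,0.15,0],[0,0,0,0.15,0],[0,0,0,0,0],[0,0,0,0,0]]]'
python3 g.py .637 .087 .046
```

```text
time: 3.52
position: [0.6396, 0.0856, 0.0504]
tool_rot: [-0.563, -3.09, -0.0]
ft_force: [0.9, -0.0, 0.6]
grip_width: 0.006
3.52 [0.6396 0.0856 0.0504] F [ 0.91 -0.03  0.57] grip 0.006 rows [0.074 0.01  0.11 ] zaxis [-0.  0. -1.]
```

```bash
python3 -m jog '[[[0,0.05,0,0.1,0],[0,0,0,0.1,0],[0,0,0,0,0],[0,0,0,0,0]]]'
python3 g.py .637 .087 .046
```

```text
time: 4.03
position: [0.6399, 0.0856, 0.0483]
tool_rot: [0.564, 3.086, 0.003]
ft_force: [-6.5, -4.4, 27.8]
grip_width: 0.007
4.03 [0.6399 0.0856 0.0483] F [-6.48 -4.41 27.78] grip 0.007 rows [0.081 0.008 0.058] zaxis [ 0.004  0.001 -1.   ]
```

28 N at z = 48 mm means it is on the stop. I back off and check the tilt before going near the shutter.

```bash
python3 -m jog '[[[0,0,0,-0.3,0],[0,0,0,-1,0],[0,0,0,-1,0],[0,0,0,-1,0],[0,0,-1,0,0],[0,0,-1,0,0],[0,0,-1,0,0],[0,0,0,0,0]]]'
python3 g.py .513 -.082 .052
cat > tilt.py <<'E'
from h import *
import sys
im,d,p=grab("scene")
h=cv2.cvtColor(im,cv2.COLOR_RGB2HSV);x0,y0,x1,y1=300,205,372,252
P=[atd(p,u,v,d[v,u]) for v in range(y0,y1) for u in range(x0,x1) if (100<h[v,u,0]<130 and h[v,u,1]>130 and h[v,u,2]>50 and d[v,u]>0)]
P=np.array(P);a=(P[:,:2]-[.631,.121])@[.187,-.982];b=(P[:,:2]-[.631,.121])@[.982,.187]
ok=(abs(a)<48)&(abs(b)<.018)&(P[:,2]>.04)
f=np.polyfit(a[ok],P[ok,2],1);print(len(P),ok.sum(),"slope(tilt=-)",f.round(3), "resid",np.std(P[ok,2]-np.polyval(f,a[ok])).round(4),"span",a[ok].min().round(3),a[ok].max().round(3))
cv2.imwrite(sys.argv[1],cv2.resize(im[150:270,200:400,::-1],None,fx=4,fy=4))
E
python3 tilt.py pics/e.png
```

```text
time: 5.03
position: [0.594, -0.03, 0.1743]
tool_rot: [-0.572, -3.088, 0.001]
ft_force: [1.1, 0.8, 0.8]
grip_width: 0.003
5.03 [ 0.594  -0.03    0.1743] F [1.15 0.76 0.79] grip 0.003 rows [ 1.423 -1.937  3.06 ] zaxis [-0.001 -0.001 -1.   ]
565 352 slope(tilt=-) [-0.167  0.053] resid 0.0012 span -0.048 0.051
```

View pics/e.png

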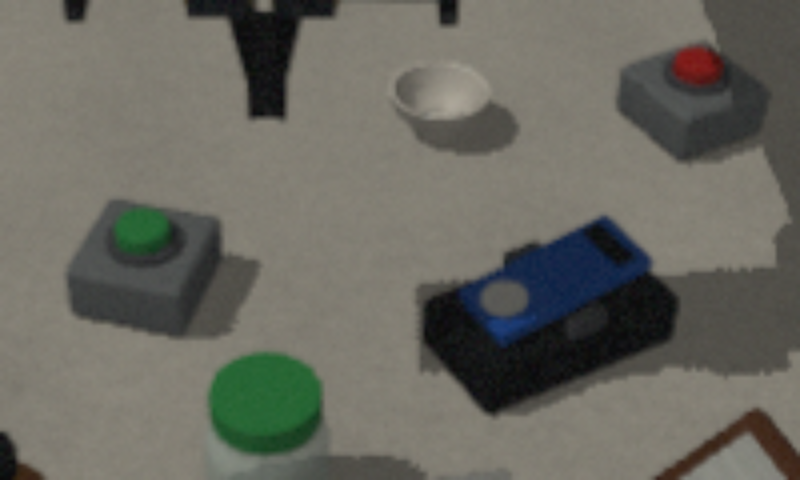

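The tilt fit gives +0.167 rad (lamp on), and the paddle's white end is visibly down. Now I go to the green button.

```bash
python3 -m jog '[[[0,0.72,-0.97,0,0],[0,0.7,-0.97,0,0],[0,0,0,0,0],[0,0,0,1,0],[0,0,0,1,0],[0,0,0,0.6,0],[0,0,0,0,0]]]'
python3 g.py .513 -.082 .052
```

```text
time: 5.95
position: [0.514, -0.0767, 0.0685]
tool_rot: [-0.559, -3.087, 0.001]
ft_force: [0.1, 0.1, 0.5]
grip_width: 0.007
5.95 [ 0.514  -0.0767  0.0685] F [0.08 0.1  0.47] grip 0.007 rows [-0.024 -0.132  0.413] zaxis [-0.004  0.    -1.   ]
```

```bash
python3 -m jog '[[[0,-0.02,-0.13,0,0],[0,0,0,0.2,0],[0,0,0,0.2,0],[0,0,0,0.1,0],[0,0,0,0,0],[0,0,0,0,0]]]'
python3 g.py .513 -.082 .046
```

```text
time: 6.7
position: [0.5138, -0.0838, 0.0507]
tool_rot: [-0.564, -3.09, -0.0]
ft_force: [-0.9, 0.1, 2.4]
grip_width: 0.004
6.7 [ 0.5138 -0.0838  0.0507] F [-0.92  0.07  2.42] grip 0.004 rows [0.034 0.036 0.118] zaxis [-0.  0. -1.]
```

Contact shows 2.4 N at 50.7 mm, so I press on home and hold.

```bash
python3 -m jog '[[[0,0,0,0.1,0],[0,0,0,0.05,0],[0,0,0,0,0],[0,0,0,0,0]]]'
python3 g.py .513 -.082 .046
```

```text
time: 7.2
position: [0.5142, -0.0839, 0.0462]
tool_rot: [0.564, 3.09, 0.001]
ft_force: [-6.3, 0.8, 15.5]
grip_width: 0.004
7.2 [ 0.5142 -0.0839  0.0462] F [-6.31  0.77 15.49] grip 0.004 rows [0.044 0.035 0.005] zaxis [ 0.     0.001 -1.   ]
```

15.5 N at 46.2 mm is fully home. I hold two more rows, release, and travel high to the black end.

```bash
python3 -m jog '[[[0,0,0,0,0],[0,0,0,0,0],[0,0,0,-0.3,0],[0,0,0,-1,0],[0,0,0,-1,0],[0,0,0,-1,0],[0,0,1,0,0],[0,0,1,0,0],[0,0,1,0,0],[0,0,0,0,0]]]'
python3 - <<'E'
from h import *
im,d,p=grab("top");cv2.imwrite("pics/f.png",cv2.resize(im[130:280,180:380,::-1],None,fx=4,fy=4))
E
python3 tilt.py pics/g.png
python3 g.py .624 .158 .059
```

```text
time: 8.45
position: [0.5567, 0.0325, 0.176]
tool_rot: [-0.554, -3.092, -0.001]
ft_force: [0.3, -0.4, -0.1]
grip_width: 0.006
596 363 slope(tilt=-) [-0.167  0.053] resid 0.0011 span -0.048 0.051
8.55 [0.556  0.0279 0.1762] F [-0.41 -0.54 -0.41] grip 0.004 rows [-0.444  3.646  2.925] zaxis [-0.001 -0.001 -1.   ]
```

View pics/g.png

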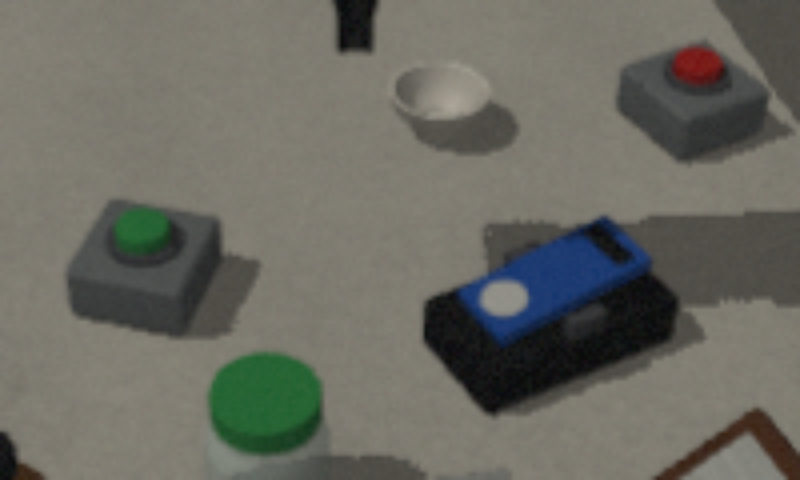

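The lamp is still on, and the green button has sprung back without its box moving. On to the black end.

```bash
python3 -m jog '[[[0,-0.1,0.9,0,0],[0,-0.1,0.9,0,0],[0,-0.1,0.9,0,0],[0,-0.1,0.9,0,0],[0,0,0,0,0],[0,0,0,1,0],[0,0,0,1,0],[0,0,0,0.55,0],[0,0,0,0,0]]]'
python3 g.py .624 .158 .059
```

```text
time: 9.68
position: [0.6204, 0.1542, 0.0727]
tool_rot: [-0.567, -3.086, 0.005]
ft_force: [0.9, 0.0, -0.2]
grip_width: 0.002
9.68 [0.6204 0.1542 0.0727] F [ 0.94  0.02 -0.2 ] grip 0.002 rows [-0.051  0.122  0.342] zaxis [-0.004 -0.003 -1.   ]
```

```bash
python3 -m jog '[[[0,-0.05,0.1,0,0],[0,0,0,0.15,0],[0,0,0,0.15,0],[0,0,0,0.15,0],[0,0,0,0.15,0],[0,0,0,0.07,0],[0,0,0,0,0],[0,0,0,0,0]]]'
python3 g.py .624 .158 .046
```

```text
time: 10.68
position: [0.6255, 0.1611, 0.048]
tool_rot: [0.563, 3.09, 0.001]
ft_force: [-0.1, 4.1, 3.9]
grip_width: 0.009
10.68 [0.6255 0.1611 0.048 ] F [-0.07  4.09  3.88] grip 0.009 rows [ 0.008 -0.086  0.051] zaxis [ 0.001  0.001 -1.   ]
```

```bash
python3 -m jog '[[[0,0,0,0.1,0],[0,0,0,0.05,0],[0,0,0,0,0],[0,0,0,0,0]]]'
python3 g.py .624 .158 .046
```

```text
time: 11.18
position: [0.626, 0.1612, 0.0473]
tool_rot: [0.563, 3.09, 0.004]
ft_force: [-11.5, 2.1, 29.1]
grip_width: 0.008
11.18 [0.626  0.1612 0.0473] F [-11.47   2.07  29.12] grip 0.008 rows [ 0.017 -0.093  0.031] zaxis [ 0.001  0.002 -1.   ]
```

On the stop at 29 N. I retreat up and check.

```bash
python3 -m jog '[[[0,0,0,-0.3,0],[0,0,0,-1,0],[0,0,0,-1,0],[0,0,0,-1,0],[0,1,0,-0.3,0],[0,1,0,0,0],[0,0.8,0,0,0],[0,0,0,0,0],[0,0,0,0,0]]]'
python3 tilt.py pics/i.png
python3 - <<'E'
from h import *
a=np.load("top0.npz")["im"];im,d,p=grab("top")
cv2.imwrite("pics/j.png",im[:,:,::-1])
for n,(x,y) in dict(green=(319,227),red=(159,245),yellow=(426,214),jar=(311,152),solv=(363,152),weight=(277,129),magn=(391,291)).items():
    s=(slice(y-14,y+14),slice(x-14,x+14));f=lambda q:np.float32(cv2.cvtColor(q[s],cv2.COLOR_RGB2GRAY))
    print(n,np.round(cv2.phaseCorrelate(f(a),f(im))[0],2),"px; diff",np.abs(f(a)-f(im)).mean().round(1))
E
python3 g.py .5 0 .2
```

```text
time: 12.3
position: [0.5212, 0.1983, 0.1853]
tool_rot: [0.566, 3.09, -0.002]
ft_force: [0.6, -1.1, -0.2]
grip_width: 0.005
518 312 slope(tilt=-) [0.133 0.053] resid 0.0016 span -0.049 0.051
green [-0.02  0.  ] px; diff 13.0
red [ 8.05 -5.76] px; diff 14.1
yellow [0.02 0.02] px; diff 14.0
jar [0.   0.01] px; diff 14.5
solv [-0.03 -0.01] px; diff 12.4
weight [ 0.02 -0.03] px; diff 17.0
magn [-0.08 -0.01] px; diff 18.6
12.4 [0.5215 0.1985 0.1854] F [-0.31 -0.55 -0.66] grip 0.004 rows [-1.259 -4.83  -0.36 ] zaxis [ 0.    -0.001 -1.   ]
```

View pics/i.png

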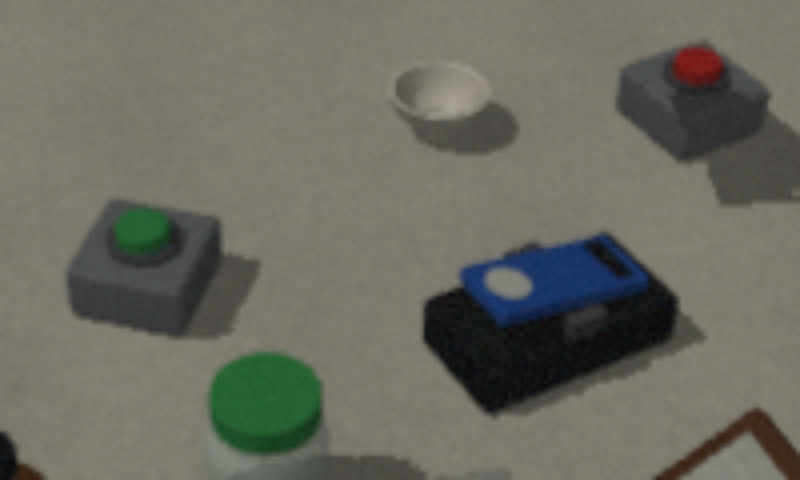

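View pics/j.png

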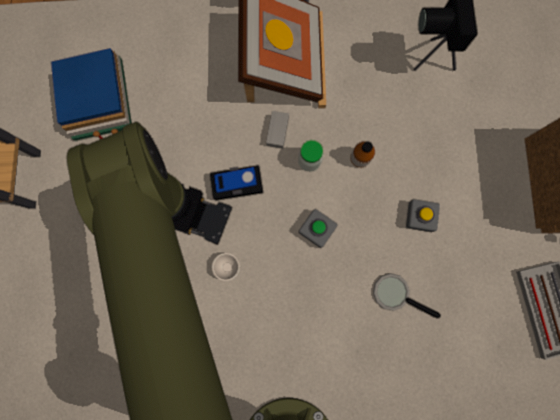

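The red box and brushes are hidden by the arm in the top view, so I check them in the scene view. I also compare the tilt fit with the starting frame.

Run:
```python
from h import *
f=np.load("scene0.npz");im,d,p=grab("scene")
cv2.imwrite("pics/k.png",im[:,:,::-1])
for nm,I,D in(("start",f["im"],f["d"]),("now",im,d)):
    h=cv2.cvtColor(I,cv2.COLOR_RGB2HSV)
    P=np.array([atd(p,u,v,D[v,u]) for v in range(205,252) for u in range(300,372) if 100<h[v,u,0]<130 and h[v,u,1]>130 and h[v,u,2]>50 and D[v,u]>0])
    a=(P[:,:2]-[.631,.121])@[.187,-.982];b=(P[:,:2]-[.631,.121])@[.982,.187];ok=(abs(b)<.018)&(P[:,2]>.045-.16*0)
    print(nm,-np.polyfit(a[ok],P[ok,2],1).round(4))
for n,(x,y) in dict(red=(373,174),brushes=(447,205),brtop=(465,160),bowl=(310,175),green=(235,215)).items():
    s=(slice(y-18,y+18),slice(x-18,x+18));g=lambda q:np.float32(cv2.cvtColor(q[s],cv2.COLOR_RGB2GRAY))
    print(n,np.round(cv2.phaseCorrelate(g(f["im"]),g(im))[0],2),"depth diff mm",np.median(abs(f["d"][s]-d[s]))*1e3)
```

```text
start [-0.1248 -0.0529]
now [-0.1312 -0.0528]
red [-0.24  0.12] depth diff mm 1.8268228
brushes [-0.   -0.05] depth diff mm 1.468718
brtop [ 0.03 -0.1 ] depth diff mm 1.5852451
bowl [-0.07  0.08] depth diff mm 1.9662976
green [ 0.03 -0.01] depth diff mm 1.5416443
```

View pics/k.png

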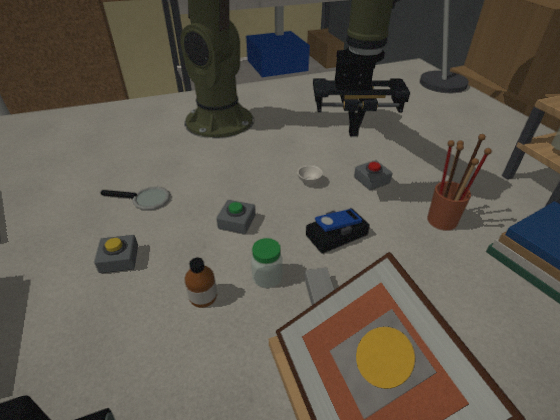

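```bash
python3 -c "
from bench import job;print(job.close_job())"
```

```text
the job is handed in; nothing more can be done
None
```

I took the raking-light photograph in the required order and handed the job in at about 12.5 s on the clock. The job reports no verdict, so these are my own last readings.

| Step | Force and fingertip height | Check afterwards |
|---|---|---|
| White-dot end pressed (lamp on) | 28 N on the stop at 48 mm | Paddle tilt +0.167 rad, before and after the shutter press |
| Green button pressed, held about 0.5 s | 15 N at 46 mm, fully home | Sprung back, box not moved |
| Black-bar end pressed (lamp off) | 29 N on the stop at 47 mm | Paddle tilt about -0.13 rad |

**Least certain check:** the final tilt reads -0.131 to -0.133 rad, against the -0.12 limit and the nominal -0.16. The fit seems to read slightly towards on: it gave -0.125 for the starting off position and +0.167 for full on. With the press also reaching the stop, I take the paddle to be fully off.

**Surroundings:** before-and-after pictures show every box and bystander within 0.25 pixel of where it began. The one exception was a shift of about 10 pixels for the red box in the top view. The arm was covering it there, and the scene view shows it unmoved. The arm ended clear of everything, at about 0.185 m height.

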